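Ready the loop tool over the pot's foot

ROBOT

A 6-joint arm with a two-finger parallel gripper is mounted at the origin on a cart in front of the work surface, level with it; the furniture and walls round the work are solid. World frame = base frame: x ahead of the robot, y to its left, z up, the work surface at z = 0. Lengths are in mm, angles in rad, forces in N, time in s.
With the tool pointing down it reaches from about 325 to 775 mm from the base axis. Payload 5.5 kg.
Tool frame: the origin (TCP) lies between the finger pads; the fingertips stand 17 mm ahead of it and the grasp point (between the pads) lies 2 mm behind it; z points along the fingers, y is the direction in which the jaws open and shut (so a half turn about z gives the same grasp; the last joint's range is limited). The gripper opens to 85 mm and grips with 20 to 120 N. Pads are 22 mm wide; open, the fingers measure 114 mm over their backs; the gripper's body (76 mm by 85 mm) begins 54 mm behind the grasp point. The pads swing forward as they close: fully open they stand 13 mm farther back than shut.
Start: joints at [-1.218, 0.091, 1.231, -0, 1.82, -0.057], TCP at [239.057, -550.335, 248.275] pointing down, gripper open.
Joint ranges: [-2.87, 2.87], [-0.86, 2.18], [0.17, 2.46], [-1.51, 4.65], [0.06, 2.69], [-2.65, 2.65]. Speed limits (rad/s): [2.57, 2.57, 3.01, 3.14, 3.14, 3.14].

INTERFACE

Orientations are given as a unit quaternion [w, x, y, z].
In Python, from rig import get_state, optics, ticket gives the robot as it stands. The module is installed in compiled form; this text tells all that it offers.
- The arm moves only by the tool carry_out, never from a script. Its argument "deltas" is text: rows parted by semicolons, each of 7 numbers parted by spaces: the gripper's target within -1 to 1 (shut at 1, half-way at 0, fully open at -1), then the shift along the tool's x, y, z in mm, then the turn, a rotation vector about the tool's x, y, z in degrees. A call has 1 to 8 rows; each row shifts and turns the commanded pose from where the row before left it, along the tool's axes as they then stand; what a row does not reach is not made up. A row lasts 1/12 s, in which the tool goes at most 41.7 mm and 7.16 degrees, less where a joint would pass 70% of its speed; a pose out of reach is approached as far as the arm can. A call is refused whole if a number of a shift passes 41.7 or a number of a turn 7.16, either way. A call with a gripper value outside its range is refused whole. The fingers move at their own pace and stop on an object; the grip force is fixed at half the most. Time passes only in rows, so rows that do not move let the fingers close. It gives the time, the measured TCP pose, the force and the opening at its end, in the units of the state.
- get_state(): the state, without advancing time (a new reading comes with each control period).
- optics.camera(name): name is "scene" or "top" or "wrist"; returns a dict with "img" (400x640x3 uint8, red, green, blue), "intrinsics" (3x3 intrinsics, pixels), "R" (3x3) and "t" (3): a world point X has camera coordinates R X + t; the wrist camera has in their place "mount" (4x4, takes a point from camera to tool coordinates, whose origin is the TCP and whose axes are the flange's). Camera axes: x right, y down, z forward; pixel columns grow to the right and rows downward; lengths in mm; the calibration is good to about 2 mm. A picture is of the moment at which its call begins: read the wrist's pose just before it. There is no depth.
- ticket.close_job(): hands the job in, once; it reports no verdict.
The state is a dict: "clock": time; "q": joint angles; "qvel": joint speeds; "joint_torque": joint torques, N m; "ee_pos": TCP position; "orientation": TCP orientation; "contact_force": force on the tool from outside, world axes, zero at the start; "ft_torque": the same for the moment, N m; "gripper_width": opening from 0.0 (shut) to 1.0 (fully open).
Only numpy, scipy, OpenCV 4.12 (cv2) and the standard library are available. Lean on these libraries where they do the work, as an engineer would, in place of code of your own. Each camera call takes 0.05 s, during which the arm holds its last target. There are 200 camera calls.

TASK

The small pot is standing upside-down on its round bat, ready to have its foot trimmed. Draw the loop tool out of the slanted tool block, turn it level, and hold it still in the gripper with the middle of its wire loop straight above the centre of the pot's foot, about 8 cm higher than the foot and touching nothing. Finish while still holding it there; leave the pot, the bat and the other two tools in the block alone.

Things in the scene. Friction and masses are not known exactly. Their poses are not given: they have to be found in the camera images.
- loop_handle (a point): Mid bare handle of the loop tool, the place to grip: wooden handle 12 mm thick, wire loop 33 mm wide at its upper end, 206 mm in all, 35 g. Its y axis runs along the tool to the butt (93 mm away; loop at -y), x lies level across the block (pinch across x), z is the normal of the loop, towards the robot and up. Bare handle: about 38 mm from here to the block's face and 38 mm towards the loop.
- loop_end (a point): Centre of the loop tool's wire loop, 95 mm from loop_handle along the tool's -y; same axes. At the start the tool stands handle-down in one of the block's three bores, loop up, leaning 30 degrees from vertical the way the block leans.
- tool_block: Fixed slanted wooden tool block: 215 x 50 x 60 mm tilted 30 degrees on a 245 x 130 x 12 mm base, about 90 mm high. Origin under its centre on the worktop; y along the three bores (75 mm apart). The bores lean 30 degrees from vertical towards +x, which points away from the robot within 0.35 rad. Bores 15 mm square, 54 mm deep; tools draw out along their length.
- knife_handle (a point): Middle of the bare part of the handle of another tool in the block, with a flat wooden blade (20 mm wide) at its top; leave it. Same length, lean and axes as the loop tool; its top stands about 0.21 m above the worktop.
- ball_handle (a point): Middle of the bare part of the handle of the third tool in the block, with a thin steel rod and an 18 mm steel ball at its top; leave it. Same length, lean and axes as the loop tool; its top stands about 0.21 m above the worktop.
- pot_foot (a point): Centre of the pot's foot, which is its top as it stands upside-down: terracotta pot, 110 mm wide at the mouth below, 52 mm at the foot, 64 mm high, loose on the bat. The foot is 94 mm above the worktop. z points up.
- bat: Round ware bat under the pot, 166 mm across and 30 mm thick, loose. Origin under its centre, on the worktop.

How it is judged (in metres and radians):
On the way:
1. the loop tool is drawn clear of its bore, in the fingers (contact force between loop_tool and the fingers above 0.5 N and contact force between loop_tool and tool_block below 0.05 N and height (world z) of loop_handle above 0.15 m), for 0.1 s.
At the end, for the whole second after the job is handed in: The loop tool is in the fingers, at rest, level within 15 degrees, its loop centre within 30 mm sideways of the foot centre and 40 to 130 mm above it, touching neither pot, bat, block nor other tools; pot and bat within 20 mm and the other tools within 30 mm of their starts, pot not tipped (contact force between loop_tool and the fingers above 0.5 N and angle between loop_end's own y axis and vertical between 1.31 and 1.83 rad and horizontal distance between loop_end and pot_foot below 0.03 m and height (world z) of loop_end between 0.134 and 0.224 m and contact force between loop_tool and pot below 0.05 N and contact force between loop_tool and bat below 0.05 N and contact force between loop_tool and tool_block below 0.05 N and contact force between loop_tool and knife_tool below 0.05 N and contact force between loop_tool and ball_tool below 0.05 N and linear speed of loop_tool below 0.02 m/s and distance of each of pot_foot, bat from where it was at the start of the episode below 0.02 m and angle between pot_foot's own z axis and vertical below 0.1 rad and distance of each of knife_handle, ball_handle from where it was at the start of the episode below 0.03 m); the arm keeps its last pose, push and grip.
It fails at once if the pot is knocked or shifted (distance of pot_foot from where it was at the start of the episode above 0.02 m or angle between pot_foot's own z axis and vertical above 0.2 rad).
It fails at once if the bat is shifted (distance of bat from where it was at the start of the episode above 0.02 m).
It fails at once if another tool is pulled from the block (distance of any of knife_handle, ball_handle from where it was at the start of the episode above 0.03 m).
It also fails if it takes over 32 s, if anything falls off the work surface, if the arm or the gripper's body presses on something with over 40 N, if the wrist force passes 120 N, or if a joint passes its speed limit or range.

## Working session

There is one attempt and no reset: what is moved stays moved. The work goes in short steps, Python scripts to look and compute and a tool call to move; the robot and the scene stay as the last step left them, time stands still between calls to the robot, and variables do not carry over. Pictures are saved under pics/ and viewed, about 8 in all and at most 12, crops included, and the job is handed in when it is done.

Besides the shell and the picture viewer there is one more tool, called after ">>>" as name(argument=value, ...) on one line, values as JSON. carry_out: Moves the arm, as the interface text tells. Its arguments: {"type":"object","properties":{"deltas":{"type":"string"}},"required":["deltas"]}

```bash
mkdir -p pics
cat > h.py <<'E'
import numpy as np, cv2
from rig import get_state, optics, ticket
from scipy.spatial.transform import Rotation as R
def rot(q): return R.from_quat([q[1],q[2],q[3],q[0]])
def snap(n,f):
    s=get_state(); c=optics.camera(n); cv2.imwrite('pics/'+f,c['img'][:,:,::-1]); return s,c
def tri(cams,pix):
    A=[];b=[]
    for c,(u,v) in zip(cams,pix):
        P=c['intrinsics']@np.c_[c['R'],c['t']]
        for r in (u*P[2]-P[0],v*P[2]-P[1]):
            r=r/np.linalg.norm(r[:3]);A.append(r[:3]);b.append(-r[3])
    x,*_=np.linalg.lstsq(np.array(A),np.array(b),rcond=None)
    return x,np.array(A)@x-b
def proj(c,X):
    p=c['intrinsics']@(c['R']@np.array(X,float)+np.ravel(c['t'])); return p[:2]/p[2]
E
python3 - <<'E'
from h import *
import pickle
d={}
for n in('scene','top'):
    s,c=snap(n,n+'0.png');d[n]=c;print(n,c['intrinsics'].round(1).tolist(),np.round(c['R'],3).tolist(),np.round(c['t'],1).tolist())
pickle.dump(d,open('c.pkl','wb'));print(s)
E
```

```text
scene [[411.0, 0.0, 320.8], [0.0, 411.0, 205.4], [0.0, 0.0, 1.0]] [[0.964, 0.266, -0.008], [0.232, -0.856, -0.461], [-0.13, 0.443, -0.887]] [-539.4, -53.7, 1173.9]
top [[392.5, 0.0, 320.5], [0.0, 392.5, 199.9], [0.0, 0.0, 1.0]] [[0.003, -1.0, -0.02], [-0.993, -0.0, -0.121], [0.121, 0.02, -0.992]] [30.3, 542.0, 936.2]
{'clock': 0.05, 'q': array([-1.21767091e+00,  9.18726075e-02,  1.23188987e+00,  2.32051153e-06,
        1.81983217e+00, -5.66872214e-02]), 'qvel': array([-0.00081022, -0.00206459,  0.00039613,  0.00077644, -0.00075985,
        0.00054703]), 'joint_torque': array([ 1.83732584e-03, -4.60556138e+01, -4.19551241e+01, -1.36839699e-04,
        1.10362921e-02,  5.04956154e-05]), 'ee_pos': array([ 238.97850938, -550.07033493,  247.14037556]), 'orientation': array([-9.90189387e-04,  9.79079503e-01,  2.03475614e-01, -1.46712042e-04]), 'contact_force': array([ 0.75191058, -0.38577447, -0.02836602]), 'ft_torque': array([ 0.07587868,  0.00833298, -0.02582518]), 'gripper_width': 0.9989394480720442}
```

View pics/scene0.png

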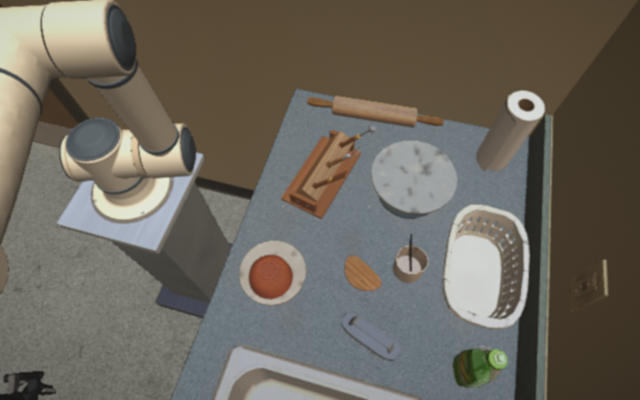

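View pics/top0.png

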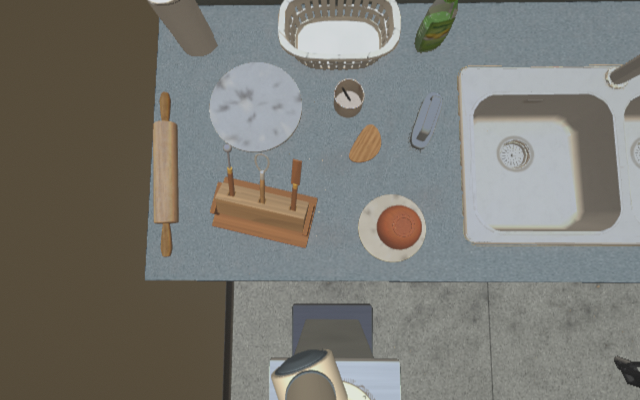

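The scene and top pictures show the block (top ≈ (262,210)) with three tools, ball at left (228,147), knife at right (296,170), so the loop is probably the middle one at (262,185). The pot is at (400,227) in top and (271,276) in scene. Next I'll enlarge both views.

Run:
```python
import cv2,numpy as np
t=cv2.imread('pics/top0.png');s=cv2.imread('pics/scene0.png')
a=cv2.resize(t[135:265,200:330],None,fx=4.5,fy=4.5,interpolation=cv2.INTER_CUBIC)
b=cv2.resize(t[190:265,350:430],(400,375),interpolation=cv2.INTER_CUBIC)
cv2.imwrite('pics/a.png',a)
c=cv2.resize(s[115:220,275:385],None,fx=5.5,fy=5.5,interpolation=cv2.INTER_CUBIC)
cv2.imwrite('pics/c.png',c)
d=cv2.resize(s[235:310,235:315],(400,375),interpolation=cv2.INTER_CUBIC)
cv2.imwrite('pics/b.png',np.hstack([b,d]))
```

```text
(no output)
```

View pics/a.png

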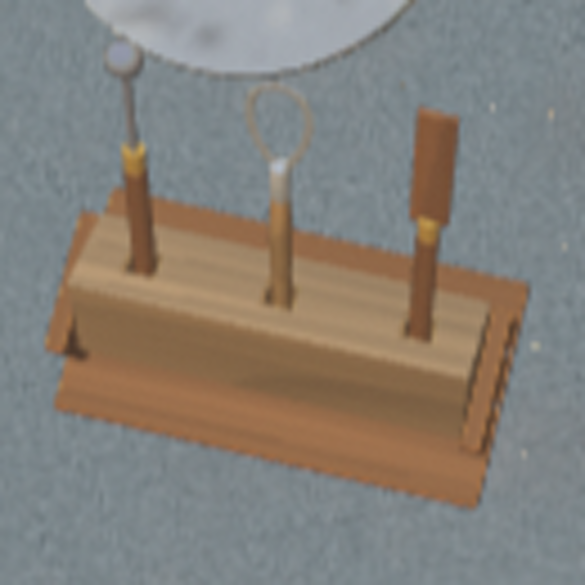

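View pics/c.png

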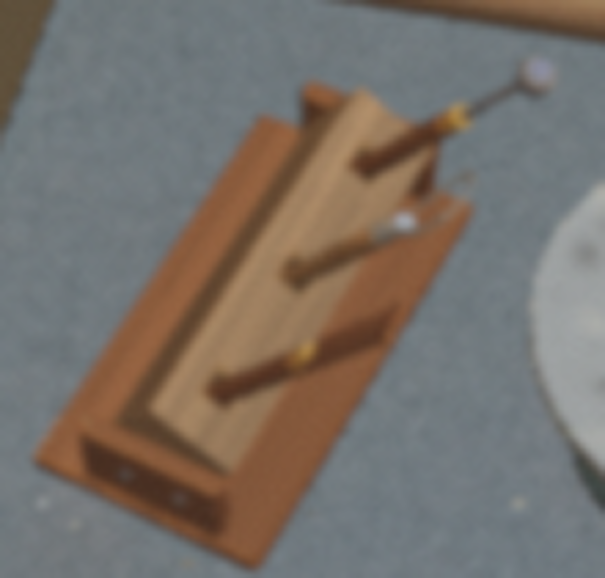

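View pics/b.png

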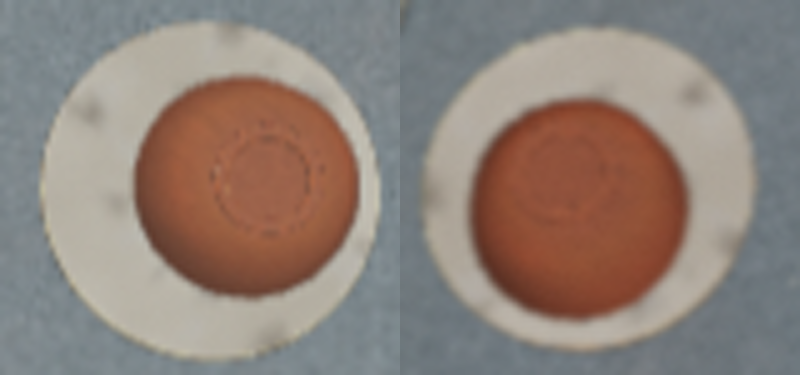

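The loop tool is the middle one. In the top crop its bore is at (279,300), ferrule at (281,198) and tip at (278,85). In the scene crop these are (295,270), (375,238) and (470,176). The pot's foot ring is at about (267,180) and (177,175) in the two pot crops.

Run:
```python
from h import *
import pickle
d=pickle.load(open('c.pkl','rb'));C=[d['top'],d['scene']]
f=lambda U,k,o:((U[0]+.5)/k-.5+o[0],(U[1]+.5)/k-.5+o[1])
T=lambda U:f(U,4.5,(200,135));S=lambda U:f(U,5.5,(275,115))
pts={'ball':((123,57),(537,75)),'ballbore':((142,268),(365,163)),'ballfer':((134,150),(455,118)),
'loopbore':((279,302),(295,272)),'loopfer':((281,198),(375,238)),'loopfer2':((280,160),(407,217)),'looptip':((278,85),(470,176)),
'knbore':((420,336),(215,390)),'kntip':((438,112),(391,309)),'knfer':((427,230),(303,352)),
'base1':((55,408),(265,117)),'base2':((478,505),(40,460)),'base3':((530,285),(257,567))}
for k,(a,b) in pts.items():
    x,r=tri(C,[T(a),S(b)]);print(k,x.round(1),r.round(1))
x,r=tri(C,[f((267,180),5,(350,190)),f((177,175),5,(235,235))]);print('foot',x.round(1),r.round(1))
def plane(c,p,z):
    r=np.asarray(c['R']);K=c['intrinsics'];o=-r.T@np.ravel(c['t']);v=r.T@np.linalg.solve(K,[*p,1]);return (o+v*(z-o[2])/v[2])
print('foot94',plane(C[0],f((267,180),5,(350,190)),94),plane(C[1],f((177,175),5,(235,235)),94))
print('bat30',plane(C[0],f((210,190),5,(350,190)),30),plane(C[1],f((188,188),5,(235,235)),30))
print('base z12',[plane(C[0],T(p),12).round(1) for p in ((55,408),(478,505),(530,285))])
```

```text
ball [631.7 222.7 200.7] [-0.2 -0.3 -0.3  0.1]
ballbore [550.7 242.2  78.4] [ 0.4  0.7  0.7 -0.3]
ballfer [597.3 228.6 150.4] [-0.7 -1.2 -1.3  0.5]
loopbore [533.1 169.8  78.2] [ 0.6  1.   1.1 -0.4]
loopfer [575.6 157.9 142.2] [-0.3 -0.4 -0.5  0.2]
loopfer2 [589.7 154.5 169. ] [ 0.  0.  0. -0.]
looptip [615.4 148.2 217.4] [ 0.5  0.9  0.9 -0.4]
knbore [514.4  94.9  79.4] [ 0.2  0.3  0.3 -0.1]
kntip [600.6  74.5 219.2] [-0.5 -0.9 -1.   0.4]
knfer [559.5  85.8 148.2] [ 0.2  0.3  0.3 -0.1]
base1 [480.8 305.8  11.1] [ 0.4  0.7  0.7 -0.3]
base2 [428.   68.2  14.5] [ 0.7  1.2  1.3 -0.3]
base3 [549.7  39.6  14.6] [ 0.3  0.5  0.6 -0.2]
foot [ 478.  -158.1   91. ] [ 1.4  2.3  2.7 -0.6]
foot94 [ 475.44678309 -158.92994222   94.        ] [ 481.04210837 -157.69801623   94.        ]
bat30 [ 474.08789278 -143.12510083   30.        ] [ 474.30911432 -144.22321098   30.        ]
base z12 [array([480., 305.,  12.]), array([426.8,  67.7,  12. ]), array([549.5,  39.4,  12. ])]
```

>>> carry_out(deltas="-0.2 0 0 0 0 0 6.15;-0.2 0 0 0 0 0 6.15;-0.2 0 0 0 0 0 6.15;-0.2 0 0 0 0 0 6.15;-0.2 0 0 0 0 0 6.15;-0.2 0 0 0 0 0 6.15")

```text
clock: 0.6
ee_pos: [239.0, -550.2, 247.6]
orientation: [-0.001, 0.993, -0.119, -0.0]
contact_force: [0.7, -0.1, 0.2]
gripper_width: 0.601
```

>>> carry_out(deltas="-0.2 2 -32 0 0 0 0;-0.2 2 -32 0 0 0 0;-0.2 2 -32 0 0 0 0;-0.2 2 -32 0 0 0 0;-0.2 2 -32 0 0 0 0;-0.2 2 -32 0 0 0 0;-0.2 2 -32 0 0 0 0;-0.2 2 -32 0 0 0 0")

```text
clock: 1.27
ee_pos: [314.0, -303.5, 247.8]
orientation: [-0.0, 0.993, -0.117, -0.0]
contact_force: [0.4, 0.7, 0.4]
gripper_width: 0.603
```

>>> carry_out(deltas="-0.2 2 -32 0 0 0 0;-0.2 2 -32 0 0 0 0;-0.2 2 -32 0 0 0 0;-0.2 2 -32 0 0 0 0;-0.2 2 -32 0 0 0 0;-0.2 2 -32 0 0 0 0;-0.2 2 -32 0 0 0 0;-0.2 2 -32 0 0 0 0")

```text
clock: 1.93
ee_pos: [389.0, -58.2, 248.0]
orientation: [0.0, 0.993, -0.117, -0.0]
contact_force: [0.2, 0.3, 0.4]
gripper_width: 0.601
```

>>> carry_out(deltas="-0.2 2 -32 0 0 0 0;-0.2 2 -32 0 0 0 0;-0.2 2 -32 0 0 0 0;-0.2 2 -32 0 0 0 0;-0.2 2 -32 0 0 0 0;-0.2 2 -32 0 0 0 0;-0.2 2 -31 0 0 0 0;-0.2 2 -31 0 0 0 0")

```text
clock: 2.6
ee_pos: [463.5, 185.3, 247.8]
orientation: [0.0, 0.993, -0.117, -0.0]
contact_force: [1.0, -0.5, 0.1]
gripper_width: 0.6
```

>>> carry_out(deltas="-0.2 0 0 0 0 6 0;-0.2 0 0 0 0 6 0;-0.2 0 0 0 0 6 0;-0.2 0 0 0 0 6 0;-0.2 0 0 0 0 6 0")

```text
clock: 3.02
ee_pos: [463.6, 183.8, 248.6]
orientation: [0.03, 0.959, -0.113, 0.26]
contact_force: [-1.0, -0.4, -0.6]
gripper_width: 0.602
```

Run:
```python
from h import *
s=get_state();print(s['q'].round(2),s['ee_pos'].round(1));print(rot(s['orientation']).as_matrix().round(3))
```

```text
[ 0.54 -0.53  1.84 -0.36  1.44  2.32] [463.6 183.8 248.6]
[[ 0.84  -0.232  0.491]
 [-0.2   -0.973 -0.116]
 [ 0.504 -0.001 -0.863]]
```

>>> carry_out(deltas="-0.2 0 0 0 0 5 0;-0.2 0 0 0 0 5 0;-0.2 0 0 0 0 5 0;-0.2 -5 0 20 0 0 0;-0.2 -5 0 20 0 0 0;-0.2 -5 0 20 0 0 0;-0.2 -5 0 20 0 0 0;-0.2 0 0 0 0 0 0")

```text
clock: 3.68
ee_pos: [503.9, 172.4, 171.8]
orientation: [0.047, 0.919, -0.108, 0.377]
contact_force: [0.1, 0.1, -0.5]
gripper_width: 0.598
```

Run:
```python
from h import *
s,c=snap('wrist','w1.png');print(s['q'].round(2),s['ee_pos'].round(1));M=rot(s['orientation']).as_matrix();print(M.round(3));print(c['mount'].round(3).tolist(),c['intrinsics'].round(1).tolist())
img=c['img'][:,:,::-1].copy()
m=c['mount'];K=c['intrinsics']
for X in [(557.5,162.5,114),(561,161.5,121),(612,149.5,212)]:
    t=M.T@(np.array(X)-s['ee_pos']);p=np.linalg.inv(m)@[*t,1];p=K@p[:3];p=p[:2]/p[2];print(X,p)
    cv2.circle(img,tuple(int(v) for v in p),3,(0,255,255),1)
cv2.imwrite('pics/w1.png',img)
```

```text
[ 0.58 -0.57  2.09 -0.61  1.11  2.52] [503.9 172.4 171.8]
[[ 0.693 -0.233  0.683]
 [-0.162 -0.972 -0.168]
 [ 0.703  0.005 -0.711]]
[[0.001, -0.951, -0.309, 79.98], [1.0, 0.001, 0.001, 0.56], [-0.0, -0.309, 0.951, -124.933], [0.0, 0.0, 0.0, 1.0]] [[337.3, 0.0, 321.6], [0.0, 337.3, 198.0], [0.0, 0.0, 1.0]]
(557.5, 162.5, 114) [315.66564161 220.61258736]
(561, 161.5, 121) [315.85305482 211.07305624]
(612, 149.5, 212) [314.50536952  27.7334462 ]
```

View pics/w1.png

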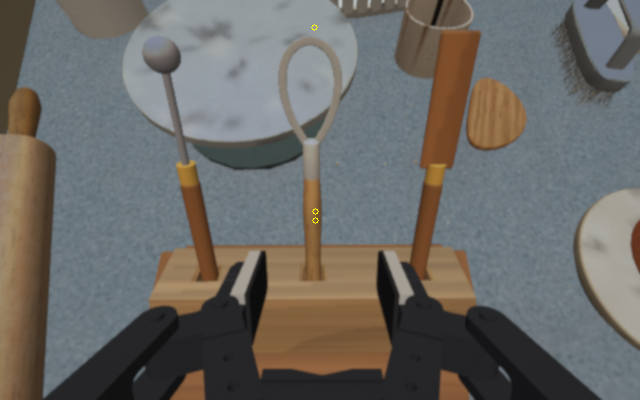

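The wrist view shows the loop tool's handle at column 312.5, predicted 315.7, with the pads centred at 322. That puts it about −4.7 mm in tool y. The other tools clear the fingers.

>>> carry_out(deltas="-0.2 3 -2.4 5 0 0 0;-0.2 3 -2.3 10 0 0 0;-0.2 0 0 15 0 0 0;-0.2 0 0 15 0 0 0;-0.2 0 0 10 0 0 0;-0.2 0 0 0 0 0 0")

```text
clock: 4.23
ee_pos: [548.2, 168.0, 142.1]
orientation: [0.045, 0.918, -0.108, 0.38]
contact_force: [0.3, -0.1, -0.7]
gripper_width: 0.603
```

Run:
```python
from h import *
s,c=snap('wrist','w2.png');print(s['q'].round(2),s['ee_pos'].round(1))
```

```text
[ 0.51 -0.45  2.06 -0.61  0.99  2.52] [548.2 168.  142.1]
```

View pics/w2.png

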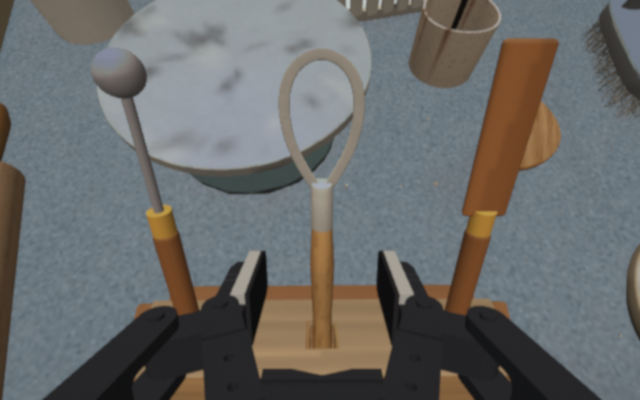

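The handle is now centred between the pads, at column 322. I'll go the last 27 mm and close.

>>> carry_out(deltas="-0.2 -2 0 9 0 0 0;-0.2 -2 0 9 0 0 0;-0.2 0 0 9 0 0 0;-0.2 0 0 0 0 0 0;0.3 0 0 0 0 0 0;1 0 0 0 0 0 0;1 0 0 0 0 0 0;1 0 0 0 0 0 0")

```text
clock: 4.95
ee_pos: [563.7, 164.8, 121.6]
orientation: [0.044, 0.917, -0.108, 0.38]
contact_force: [-0.5, 0.9, 0.8]
gripper_width: 0.131
```

>>> carry_out(deltas="1 0 0 0 0 0 0;1 0 0 0 0 0 0;1 0 0 0 0 0 0;1 0 0 0 0 0 0")

```text
clock: 5.28
ee_pos: [563.8, 164.7, 121.5]
orientation: [0.044, 0.917, -0.108, 0.38]
contact_force: [-0.8, 0.6, 1.4]
gripper_width: 0.135
```

Run:
```python
from h import *
s,c=snap('wrist','w3.png');print(s['q'].round(2),s['ee_pos'].round(1),s['gripper_width']*85,s['contact_force'].round(1));M=rot(s['orientation']).as_matrix();print(M.round(3))
a=np.array([.486,-.1164,.866]);print('a in tool',M.T@a)
```

```text
[ 0.48 -0.39  2.06 -0.62  0.93  2.53] [563.8 164.7 121.5] 11.514240605905886 [-0.8  0.6  1.4]
[[ 0.687 -0.232  0.688]
 [-0.164 -0.973 -0.164]
 [ 0.708 -0.001 -0.707]]
a in tool [ 9.65902681e-01  7.83087056e-05 -2.58327243e-01]
```

View pics/w3.png

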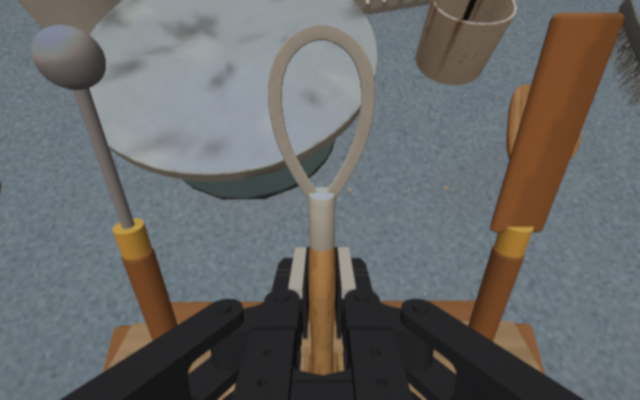

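The handle is held (opening 11.5 mm). Now I'll draw it along the bore.

>>> carry_out(deltas="1 5 0 -1.3 0 0 0;1 8 0 -2.1 0 0 0;1 10 0 -2.7 0 0 0")

```text
clock: 5.58
ee_pos: [575.3, 161.6, 141.4]
orientation: [0.045, 0.918, -0.108, 0.38]
contact_force: [0.3, -0.3, -0.3]
gripper_width: 0.13
```

>>> carry_out(deltas="1 10 0 -2.7 0 0 0;1 10 0 -2.7 0 0 0;1 10 0 -2.7 0 0 0;1 10 0 -2.7 0 0 0;1 10 0 -2.7 0 0 0;1 10 0 -2.7 0 0 0")

```text
clock: 6.08
ee_pos: [606.0, 154.4, 196.5]
orientation: [0.045, 0.918, -0.108, 0.38]
contact_force: [0.7, -0.3, -0.6]
gripper_width: 0.13
```

Run:
```python
from h import *
s,c=snap('wrist','w4.png');print(s['q'].round(2),s['ee_pos'].round(1),s['gripper_width']*85,s['contact_force'].round(1));M=rot(s['orientation']).as_matrix();print(M.round(3))
```

```text
[ 0.42 -0.35  1.89 -0.54  1.    2.38] [606.  154.4 196.5] 11.034526480853259 [ 0.7 -0.3 -0.6]
[[ 0.688 -0.232  0.688]
 [-0.164 -0.973 -0.164]
 [ 0.707 -0.    -0.707]]
```

View pics/w4.png

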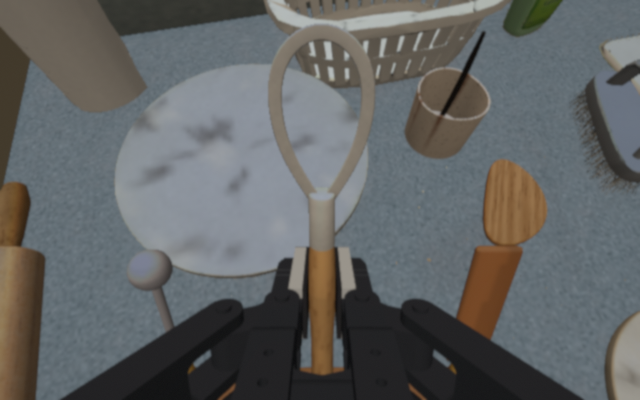

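No slip: the loop looks the same as before, the butt is well clear, and force is near zero. Next: lift, level, then go across.

>>> carry_out(deltas="1 14 0 -14 0 0 0;1 14 0 -14 0 0 0;1 14 0 -14 0 0 0;1 14 0 -14 0 0 0;1 7 0 -7 0 0 0")

```text
clock: 6.55
ee_pos: [606.0, 154.7, 288.3]
orientation: [0.044, 0.917, -0.108, 0.382]
contact_force: [0.5, 0.2, 0.7]
gripper_width: 0.133
```

>>> carry_out(deltas="1 0 0 0 0 -6 0;1 0 0 0 0 -6 0;1 0 0 0 0 -6 0;1 0 0 0 0 -6 0;1 0 0 0 0 -6 0;1 0 0 0 0 -6 0;1 0 0 0 0 -6 0;1 0 0 0 0 -6 0")

```text
clock: 7.22
ee_pos: [605.6, 154.5, 285.0]
orientation: [-0.004, 0.993, -0.117, -0.028]
contact_force: [1.1, 0.3, 0.4]
gripper_width: 0.129
```

>>> carry_out(deltas="1 0 0 0 0 -6 0;1 0 0 0 0 -6 0;1 0 0 0 0 0 0")

```text
clock: 7.47
ee_pos: [607.6, 153.2, 277.2]
orientation: [-0.014, 0.984, -0.117, -0.137]
contact_force: [1.7, -0.2, -2.7]
gripper_width: 0.134
```

Run:
```python
from h import *
s,c=snap('wrist','w5.png');p=s['ee_pos'];print(s['q'].round(2),p.round(1),s['gripper_width']*85);M=rot(s['orientation']).as_matrix();print(M.round(3))
L=np.array([83,0,-24.]);m=np.linalg.inv(c['mount']);K=c['intrinsics']
for l in (L,L*0+[100.5,0,-28.6]):
    u=K@(m@[*l,1])[:3];print(u[:2]/u[2])
print('loop',p+M@L); D=np.array([478,-158,174])-(p+M@L);print('need',D.round(1),'tool',(M.T@D).round(1), 'level',M.T@[D[0],D[1],0])
```

```text
[0.14 0.4  0.84 0.12 2.15 2.  ] [607.6 153.2 277.2] 11.354664918506359
[[ 0.935 -0.235 -0.265]
 [-0.227 -0.972  0.06 ]
 [-0.272  0.004 -0.962]]
[319.26474407  78.63998649]
[319.03789391   5.38357347]
loop [691.53949982 132.92589645 277.71721057]
need [-213.5 -290.9 -103.7] tool [-105.5  332.5  139.1] level [-133.66399922  332.90905454   39.27457093]
```

>>> carry_out(deltas="1 -10.8 27.7 3.1 0 0 0;1 -10.8 27.7 3.1 0 0 0;1 -10.8 27.7 3.1 0 0 0;1 -10.8 27.7 3.1 0 0 0;1 -10.8 27.7 3.1 0 0 0;1 -10.8 27.7 3.1 0 0 0")

```text
clock: 8.02
ee_pos: [499.7, 8.0, 284.5]
orientation: [-0.015, 0.985, -0.115, -0.127]
contact_force: [-1.0, -0.5, 0.2]
gripper_width: 0.133
```

>>> carry_out(deltas="1 -10.8 27.7 3.1 0 0 0;1 -10.8 27.7 3.1 0 0 0;1 -10.8 27.7 3.1 0 0 0;1 -10.8 27.7 3.1 0 0 0;1 -10.8 27.7 3.1 0 0 0;1 -10.8 27.7 3.1 0 0 0;1 0 0 0 0 0 0;1 0 0 0 0 0 0")

```text
clock: 8.68
ee_pos: [396.1, -137.8, 283.3]
orientation: [-0.014, 0.985, -0.117, -0.127]
contact_force: [-0.6, 1.4, -0.4]
gripper_width: 0.133
```

Run:
```python
from h import *
s,c=snap('top','t6.png');s,c2=snap('scene','s6.png')
p=s['ee_pos'];print(s['q'].round(2),p.round(1),s['gripper_width']*85);M=rot(s['orientation']).as_matrix();print(M.round(3))
L=p+M@[78,0,-22.5];print('loop',L,proj(c,L),proj(c2,L)); D=np.array([478,-158,174])-L;print('need',D.round(1),'tool',(M.T@D).round(1))
w=[]
for k,f in((c,'t'),(c2,'s')):
    u,v=proj(k,L).astype(int);x0,y0=u-40,v-50
    w.append(cv2.resize(k['img'][y0:y0+100,x0:x0+80,::-1],None,fx=5,fy=5,interpolation=cv2.INTER_CUBIC));print(x0,y0)
cv2.imwrite('pics/x6.png',np.hstack(w))
```

```text
[-0.38 -0.17  1.44 -0.05  2.12  1.4 ] [ 396.6 -137.2  283.1] 11.054651782750776
[[ 0.941 -0.232 -0.248]
 [-0.225 -0.973  0.058]
 [-0.254  0.001 -0.967]]
loop [ 475.56681213 -156.04547209  284.98051245] [421.36268229 219.63424583] [255.88720598 236.06035616]
need [   2.4   -2.  -111. ] tool [ 31.    1.2 106.6]
381 169
215 186
```

View pics/x6.png

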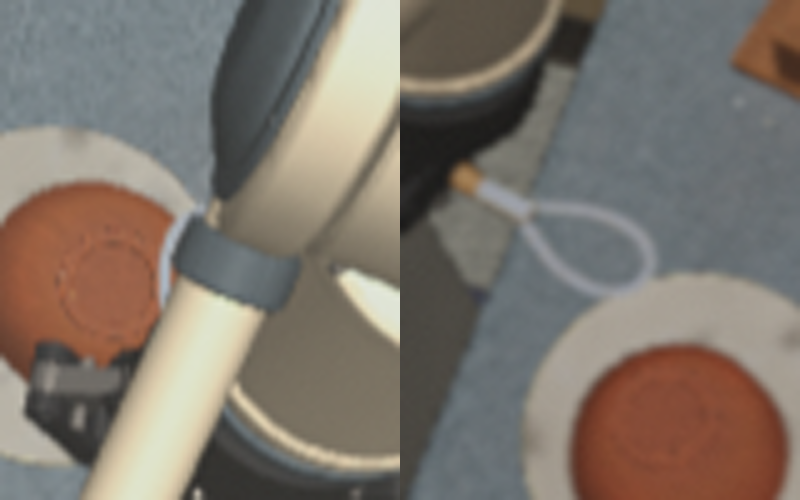

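In the scene crop the loop centre sits at about (255,237) in image pixels, predicted (255.9,236.1), so it agrees. Lowering.

>>> carry_out(deltas="1 5 0.2 18 0 0 0;1 5 0.2 18 0 0 0;1 5 0.2 18 0 0 0;1 5 0.2 18 0 0 0;1 5 0.2 18 0 0 0;1 5 0.2 15 0 0 0;1 0 0 0 0 0 0;1 0 0 0 0 0 0")

```text
clock: 9.45
ee_pos: [398.6, -138.0, 172.6]
orientation: [-0.015, 0.985, -0.115, -0.13]
contact_force: [0.9, 0.3, 0.9]
gripper_width: 0.129
```

>>> carry_out(deltas="1 0 0 0 0 0 0;1 0 0 0 0 0 0;1 0 0 0 0 0 0;1 0 0 0 0 0 0;1 0 0 0 0 0 0;1 0 0 0 0 0 0")

```text
clock: 9.95
ee_pos: [398.7, -139.1, 173.3]
orientation: [-0.015, 0.985, -0.116, -0.129]
contact_force: [-0.1, 0.3, 0.4]
gripper_width: 0.131
```

Run:
```python
from h import *
s,c=snap('scene','s7.png');s,c2=snap('wrist','w7.png')
p=s['ee_pos'];M=rot(s['orientation']).as_matrix();l=M@[78,0,-22.5];L=p+l
print(p.round(1),s['qvel'].round(3),s['gripper_width']*85,'elev',np.degrees(np.arcsin((M@[.966,0,-.258])[2])))
print('loop',L,proj(c,L),'H tip/ferrule pred',proj(c,p+M@([0,0,-2]+112*0+np.array([.966,0,-.258])*98)))
u,v=proj(c,L).astype(int);x0,y0=u-40,v-40;print(x0,y0)
a=cv2.resize(c['img'][y0:y0+80,x0:x0+80,::-1],(400,400),interpolation=cv2.INTER_CUBIC)
b=cv2.resize(c2['img'][:,:,::-1],(400,250));b=cv2.copyMakeBorder(b,0,150,0,0,cv2.BORDER_CONSTANT)
cv2.imwrite('pics/x7.png',np.hstack([a,b]))
```

```text
[ 398.7 -139.1  173.2] [-0.002  0.003  0.003  0.001 -0.001 -0.   ] 11.357239987506969 elev -0.029336430674966565Traceback (most recent call last):
  File "<stdin>", line 5, in <module>
TypeError: can only concatenate list (not "int") to list
```

Run:
```python
from h import *
s,c=snap('scene','s8.png');s,c2=snap('wrist','w8.png')
p=s['ee_pos'];M=rot(s['orientation']).as_matrix();L=p+M@[78,0,-22.5]
print('loop',L,proj(c,L))
u,v=proj(c,L).astype(int);x0,y0=u-40,v-40;print(x0,y0)
a=cv2.resize(c['img'][y0:y0+80,x0:x0+80,::-1],(400,400),interpolation=cv2.INTER_CUBIC)
b=cv2.resize(c2['img'][:,:,::-1],(400,250));b=cv2.copyMakeBorder(b,0,150,0,0,cv2.BORDER_CONSTANT)
cv2.imwrite('pics/x7.png',np.hstack([a,b]))
```

```text
loop [ 477.54858422 -157.93545975  174.56654807] [264.03787845 257.25816786]
224 217
```

View pics/x7.png

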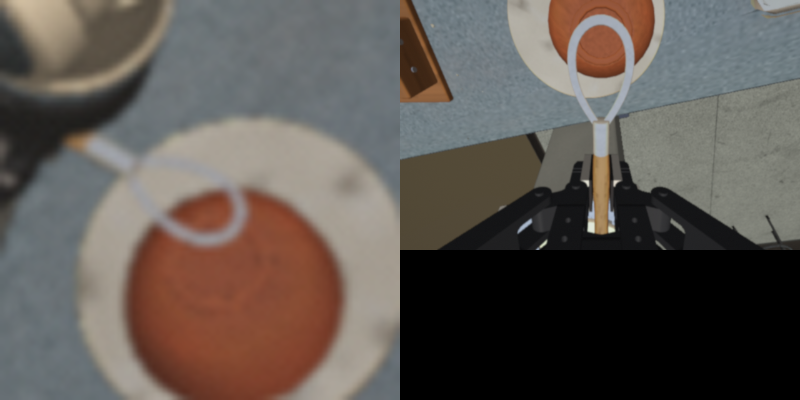

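Quick check of the foot against the wrist view, where it appears at about (325,58).

Run:
```python
from h import *
s=get_state();c=optics.camera('wrist');M=rot(s['orientation']).as_matrix()
for X in [(478,-158,94),(473,-158,94),(478,-163,94)]:
    u=c['intrinsics']@(np.linalg.inv(c['mount'])@[*(M.T@(np.array(X)-s['ee_pos'])),1])[:3];print(X,u[:2]/u[2])
ticket.close_job()
```

```text
(478, -158, 94) [320.04518599  47.94856354]
(473, -158, 94) [322.38533075  58.46106404]
(478, -163, 94) [329.95750384  45.39410179]
the job is handed in; nothing more can be done
```

I drew the loop tool out of the middle bore, turned it level and moved it over the pot. I handed the job in at about 10 s of the 32 s, with the gripper still holding the tool.

**Final position:** The loop centre works out at about (478, −158, 175) mm. My measured foot centre is (478, −158, 94), so the loop is about 81 mm above it. The tool should be level to within about a degree, worked out from the gripper's angle and the bore's lean.

**Grip and contact:** The gripper opening was steady at about 11.4 mm and the arm was still. Forces were about 1 N or less, which is sensor noise. The loop sat where I predicted in the scene view, to within about 1 pixel.

**Disagreement:** In the last wrist view the foot appears about 5 mm nearer the robot and 2 mm to the side of my measured position, read roughly off a shrunken picture. That is well inside the 30 mm allowance, so I left it.

**Not re-measured:** I did not check the other two tools or the block again after leaving them. The two tools looked undisturbed in the view just after the draw. The gripper passed well above the pot and bat, and nothing suggested contact.

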